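# Refit the keyed knob of a ribbon winder

## Task

The wing knob of the ribbon winder has come off: pick it up and fit it on the bare keyed shaft, turning it gently under light pressure until its slot finds the key and it drops fully home. Then turn the seated knob until its pointer points at the steel stud on the winder's top, and let go. Never force the knob (before it drops home stay well under 20 N, about 5 N is plenty), and leave the other things on the bench where they are.

Things in the scene. Friction and masses are not known exactly. Their poses are not given: they have to be found in the camera images.
- knob: Black wing knob, 60 to 130 g, upright on the bench, 56 mm high. Origin: centre of its underside; z up, x towards its pointer nose. Lower 23 mm: eight-sided skirt 46 mm across, with a 17.5 mm bore open below, 20 mm deep, and one keyway slot 6.5 mm wide reaching 18 mm from the axis on the nose side (+x), over the bore's full depth.
- wing (a point): Grip point of the knob's wing, on the axis, 43 mm above the underside (knob's axes). The wing is a flat bar above the skirt, from 23 to 56 mm over the underside, 16 mm thick (along y), 44 mm long (along x): grip it across the 16 mm, fingertips above the skirt.
- pointer (a point): Tip of the knob's pointer nose, 37 mm from the knob's axis along its x, 7 mm above its underside; the nose is 6 mm wide and 8 mm high.
- winder: Ribbon winder fixed to the bench: grey base 150 (x) by 280 (y) mm, top 50 mm above the bench; origin under the base's centre. A full ribbon reel, 92 mm across, top 94 mm above the bench, stands on it at y = +75 mm; the bare upright steel shaft at x = 0, y = -60 mm; two guide posts, tops 79 mm above the bench, at x = -62 mm, y = +15 and -128 mm.
- shaft_seat (a point): On the shaft's axis, on top of its flange (40 mm across), 56 mm above the bench: the knob's underside is at this height when fully home. Axes are the winder's. On the flange a key (rib 5 mm wide, reaching 17 mm from the axis on one side) rises 10 mm: off the key's angle the knob rests on it 10 mm too high; the slot must match the key to about 0.05 rad.
- shaft_top (a point): Top of the 16 mm round shaft, on its axis, 20 mm above shaft_seat, 10 mm above the key's top; the last 3 mm taper. Winder's axes: the shaft's own angle is not measured. At the start its key points within 0.5 rad either way of the winder's +x. It turns stiffly (0.2 N m) and stays put, range -0.55 to +1.4 rad; pressing hard on the key can drag it round, 3 to 7 N does not.
- mark (a point): Where the tip of the pointer stands when the seated knob points at the stud: 37 mm from the shaft's axis, 0.95 rad counterclockwise (from above) of the winder's +x, 63 mm above the bench. The stud is a fixed 9 mm steel pin, 51 mm from the axis in that direction, its top 63 mm above the bench.
- reel_a: bystander: small full ribbon reel standing on its flange, 64 mm across, 26 mm high
- reel_b: bystander: small full ribbon reel, 56 mm across, 40 mm high
- bead_jar: bystander: amber jar, 52 mm across, 70 mm high
- screwdriver: bystander: screwdriver lying flat, 170 mm long along its x
- cup: bystander: white cup, 68 mm across, 85 mm high
- card_box: bystander: flat cardboard box 90 x 60 x 30 mm
- scissors: bystander: scissors lying flat, about 180 mm long along their x
Not all that is in view belongs to the job. Leave any yellow look-alike of the knob alone.

How it is judged:
On the way, in this order (a step that is already met when the one before it is completed fails the run):
1. the knob has dropped fully home on the keyed shaft (z of knob in the frame of shaft_seat below 0.0025 m and horizontal distance between knob and shaft_seat below 0.003 m and angle between knob's own z axis and vertical below 0.08 rad), for 0.2 s.
2. the seated knob has been turned to point at the stud (all of step 1 and horizontal distance between pointer and mark below 0.005 m), for 0.2 s.
At the end, for the whole second after the job is handed in: The knob is at rest, released and fully home on the shaft: its underside within 2.5 mm of the flange, its axis within 3 mm of the shaft's, upright within 0.08 rad, and its pointer's tip within 5 mm of the mark (about 8 degrees) (all of step 2 and linear speed of knob below 0.02 m/s and contact force between the fingers and knob below 0.1 N); the robot touches nothing.
It fails at once if the knob is forced down before it has dropped home: over 20 N against the winder with its underside more than 4 mm above the flange (contact force between knob and winder above 20 N and z of knob in the frame of shaft_seat above 0.004 m).
It fails at once if the knob is forced against the winder at all: contact forces over 60 N (contact force between knob and winder above 60 N).
It fails at once if the winder is pressed hard by the robot: over 25 N (contact force between any of the fingers, the arm and winder above 25 N).
It fails at once if another thing on the bench is moved by more than 30 mm (distance of any of reel_a, reel_b, bead_jar, screwdriver, cup, card_box, scissors from where it was at the start of the episode above 0.03 m).
It also fails if it takes over 72 s, if anything falls off the work surface, if the arm or the gripper's body presses on something with over 40 N, if the wrist force passes 120 N, or if a joint passes its speed limit or range.

## Robot

A 6-joint arm with a two-finger parallel gripper is mounted at the origin on the work surface. World frame = base frame: x ahead of the robot, y to its left, z up, the work surface at z = 0. Lengths are in m, angles in rad, forces in N, time in s.
With the tool pointing down it reaches from about 0.4 to 0.825 m from the base axis. Payload 7 kg.
Tool frame: the origin (TCP) lies at the very end of the fingers, on their centre line; the grasp point (between the pads) lies 19 mm behind it; z points along the fingers, y is the direction in which the jaws open and shut (so a half turn about z gives the same grasp; the last joint's range is limited). The gripper opens to 88 mm and grips with 3 to 60 N. Pads are 19 mm wide; open, the fingers measure 130 mm over their backs; the gripper's body (78 mm by 193 mm) begins 47 mm behind the grasp point.
Start: joints at [0.288, 0.359, 0.012, 0, -1.224, -0.288], TCP at [0.675, -0, 0.193] pointing down, gripper open.
Joint ranges: [-3.07, 3.07], [-1.43, 2.12], [-1.02, 1.25], [-3.03, 1.67], [-3.05, -0], [-3.03, 3.03]. Speed limits (rad/s): [2.39, 2.39, 3.01, 3.14, 3.14, 3.14].

## Interface

Orientations are given as [roll, pitch, yaw] about the fixed x, y, z axes, in that order (R = Rz(yaw) Ry(pitch) Rx(roll)).
In Python, from station import arm gives the robot as it stands.
- The arm moves only by the shell command python3 -m inch 'ROWS' [FORCE]. ROWS is text: rows parted by semicolons, each of 7 numbers parted by spaces: the closure, from 0 (fully open) to 1 (shut), then the shift along the tool's x, y, z each as a share of 300 mm, from -1 to 1, then the turn, a rotation vector about the tool's x, y, z each as a share of 60 degrees, from -1 to 1. In form: grip tx ty tz rx ry rz; .... A call has 1 to 12 rows; each row is the pose to reach, as a shift and turn from the pose commanded when the call began, along the tool's axes at that moment; what a row does not reach only later rows make up. A row lasts 1/10 s, in which the tool goes at most 50 mm and 8.59 degrees, less where a joint would pass 70% of its speed; a pose out of reach is approached as far as the arm can. A call with a number of a shift or a turn outside -1 to 1 is refused whole. A call with a gripper value outside its range is refused whole. The fingers move at their own pace and stop on an object; FORCE is the grip in N (left out, the last holds). Time passes only in rows, so rows that repeat a pose let the fingers close. It gives the time, the measured TCP pose, the force and the opening at its end, in the units of the state.
- arm.get_state(): the state, without advancing time (a new reading comes with each control period).
- arm.grab_frame(name): name is "scene" or "side" or "wrist"; returns a dict with "img" (384x512x3 uint8, red, green, blue), "range_z" (384x512 float32, m along the optical axis (not along the pixel's ray), 0 where there is no reading), "fx", "fy", "cx", "cy" (pixels), "extrinsics" (4x4, takes a point from world to camera coordinates); the wrist camera has in their place "tool_from_camera" (4x4, takes a point from camera to tool coordinates, whose origin is the TCP and whose axes are the flange's). Camera axes: x right, y up, looking along -z (the intrinsics and any distortion apply to the point x, -y, -z); pixel columns grow to the right and rows downward; lengths in m; the calibration is good to about 2 mm. A picture is of the moment at which its call begins: read the wrist's pose just before it.
- arm.job_done(): hands the job in, once; it reports no verdict.
The state is a dict: "t": time; "q": joint angles; "qd": joint speeds; "joint_efforts": joint torques, N m; "eef_pos": TCP position; "ee_rot": TCP orientation; "force": force on the tool from outside, world axes, zero at the start; "moment": the same for the moment, N m; "width": finger opening in m.
Only numpy, scipy, OpenCV 4.12 (cv2) and the standard library are available. Lean on these libraries where they do the work, as an engineer would, in place of code of your own. Each camera call takes 0.05 s, during which the arm holds its last target.

## Working session

There is one attempt and no reset: what is moved stays moved. The work goes in short steps, Python scripts to look and compute and a shell command to move; the robot and the scene stay as the last step left them, time stands still between calls to the robot, and variables do not carry over. Pictures are saved under pics/ and viewed, and the job is handed in when it is done.

```bash
ls; mkdir -p pics; cat > h.py <<'E'
import numpy as np, cv2
from station import arm
def grab(name,fn):
    s=arm.get_state(); f=arm.grab_frame(name)
    cv2.imwrite('pics/'+fn,cv2.cvtColor(f['img'],cv2.COLOR_RGB2BGR))
    np.savez('pics/'+fn[:-4]+'.npz',pos=s['eef_pos'],rot=s['ee_rot'],**f)
    return s,f
E
python3 - <<'E'
from h import *
s=arm.get_state(); print(s)
for n in('scene','side','wrist'):
    s,f=grab(n,n+'0.png'); print(n,{k:np.round(v,4).tolist() for k,v in f.items() if k not in('img','range_z')}, (f['range_z']>0).mean())
E
```

```text
pics
{'t': 0.0, 'q': array([ 2.88105342e-01,  3.59385316e-01,  1.10638165e-02, -3.61394945e-04,
       -1.22410711e+00, -2.88099641e-01]), 'qd': array([ 4.42745311e-05, -5.26009672e-04, -4.37160512e-04, -1.58672676e-03,
        4.80600741e-04,  1.10562970e-04]), 'joint_efforts': array([-8.00930356e-04, -5.82726967e+01,  2.93058443e+01,  6.99745238e+00,
        6.93249181e-03, -2.06530804e-04]), 'eef_pos': array([ 6.74451582e-01, -2.50875289e-05,  1.92223886e-01]), 'ee_rot': array([ 3.13993111e+00, -1.38095771e-04, -1.57091359e+00]), 'force': array([-0.003757  , -0.0640142 ,  0.39232631]), 'moment': array([0.02890206, 0.06197721, 0.0283853 ]), 'width': 0.08773292996674}
scene {'fx': 359.7314, 'fy': 359.7314, 'cx': 254.7124, 'cy': 187.2787, 'extrinsics': [[0.4955, 0.8685, 0.01, -0.1867], [-0.5703, 0.3166, 0.758, 0.2758], [0.6552, -0.3813, 0.6522, -1.5985], [0.0, 0.0, 0.0, 1.0]]} 0.9961649576822916
side {'fx': 403.4072, 'fy': 403.4072, 'cx': 250.8423, 'cy': 191.8129, 'extrinsics': [[-0.9603, -0.2785, 0.0126, 0.4981], [0.2032, -0.6684, 0.7155, -0.2268], [-0.1909, 0.6897, 0.6985, -0.8649], [0.0, 0.0, 0.0, 1.0]]} 0.9959462483723959
wrist {'fx': 283.7655, 'fy': 283.7655, 'cx': 247.0462, 'cy': 188.1328, 'tool_from_camera': [[0.0001, 0.9591, 0.2832, 0.0755], [1.0, -0.0003, 0.0005, 0.0002], [0.0006, 0.2832, -0.9591, -0.1912], [0.0, 0.0, 0.0, 1.0]]} 0.9960530598958334
```

View pics/scene0.png

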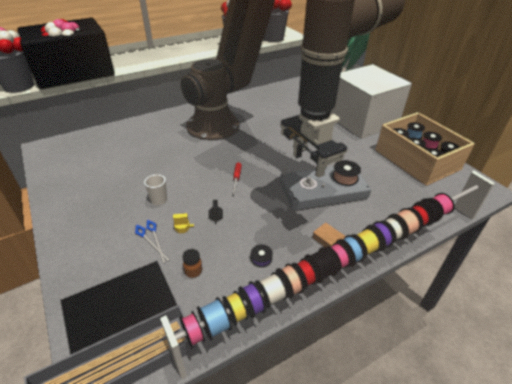

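View pics/side0.png

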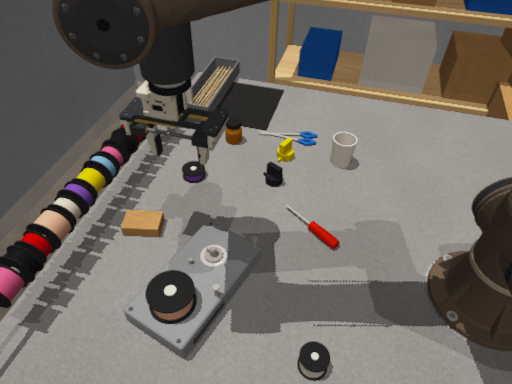

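View pics/wrist0.png

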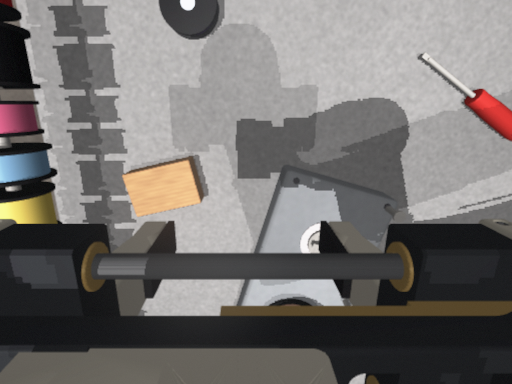

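The side view shows the black knob at (274,175), yellow look-alike at (286,150), and the winder with its shaft at about (212,255). The scene view shows the knob at (215,211). Next I'll measure with depth.

```bash
cat >> h.py <<'E'
from scipy.spatial.transform import Rotation as R
def load(fn):
    d=dict(np.load('pics/'+fn+'.npz')); return d
def cam2world(d):
    if 'extrinsics' in d: return np.linalg.inv(d['extrinsics'])
    T=np.eye(4); T[:3,:3]=R.from_euler('xyz',d['rot']).as_matrix(); T[:3,3]=d['pos']
    return T@d['tool_from_camera']
def cloud(d):
    h,w=d['range_z'].shape; u,v=np.meshgrid(np.arange(w),np.arange(h)); z=d['range_z']
    P=np.stack([(u-d['cx'])/d['fx']*z,-(v-d['cy'])/d['fy']*z,-z,np.ones_like(z)],-1)
    return (P@cam2world(d).T)[...,:3]
def ray(d,uv,zp):
    T=cam2world(d); uv=np.atleast_2d(uv).astype(float)
    r=np.stack([(uv[:,0]-d['cx'])/d['fx'],-(uv[:,1]-d['cy'])/d['fy'],-np.ones(len(uv))],-1)@T[:3,:3].T
    o=T[:3,3]; return o+r*((zp-o[2])/r[:,2])[:,None]
E
python3 - <<'E'
from h import *
for n,(u,v) in {'scene0':(215,211),'side0':(274,175)}.items():
    d=load(n);P=cloud(d);print(n,P[v,u].round(4), P[v-2:v+3:2,u-2:u+3:2].round(3).tolist())
d=load('side0');P=cloud(d);print('shaft',P[250:258:2,208:218:2].round(3).tolist())
for name,(x0,x1,y0,y1) in {'knob':(240,310,150,200),'winder':(120,280,220,350)}.items():
    I=cv2.cvtColor(d['img'][y0:y1,x0:x1],cv2.COLOR_RGB2BGR); k=800//(x1-x0) if (x1-x0)*1.0/(y1-y0)>1.3 else 600//(y1-y0)
    k=min(k,600//(y1-y0)); cv2.imwrite(f'pics/z_{name}.png',cv2.resize(I,None,fx=k,fy=k,interpolation=cv2.INTER_CUBIC)); print(k)
E
```

```text
scene0 [ 0.5387 -0.2362  0.0419] [[[0.539, -0.243, 0.054], [0.542, -0.237, 0.053], [0.539, -0.229, 0.048]], [[0.539, -0.243, 0.045], [0.539, -0.236, 0.042], [0.54, -0.23, 0.04]], [[0.535, -0.242, 0.033], [0.54, -0.237, 0.035], [0.542, -0.231, 0.033]]]
side0 [ 0.5161 -0.2135  0.0343] [[[0.523, -0.219, 0.035], [0.517, -0.218, 0.037], [0.511, -0.212, 0.045]], [[0.523, -0.219, 0.028], [0.516, -0.214, 0.034], [0.511, -0.214, 0.036]], [[0.522, -0.218, 0.022], [0.516, -0.216, 0.025], [0.511, -0.215, 0.027]]]
shaft [[[0.588, 0.095, 0.064], [0.58, 0.102, 0.076], [0.576, 0.1, 0.075], [0.572, 0.099, 0.075], [0.569, 0.095, 0.071]], [[0.588, 0.095, 0.057], [0.58, 0.102, 0.069], [0.575, 0.104, 0.073], [0.572, 0.101, 0.071], [0.57, 0.094, 0.063]], [[0.585, 0.102, 0.06], [0.58, 0.103, 0.063], [0.576, 0.103, 0.065], [0.572, 0.101, 0.064], [0.569, 0.097, 0.06]], [[0.585, 0.105, 0.057], [0.58, 0.105, 0.059], [0.576, 0.103, 0.057], [0.572, 0.101, 0.057], [0.568, 0.101, 0.058]]]
11
4
```

View pics/z_knob.png

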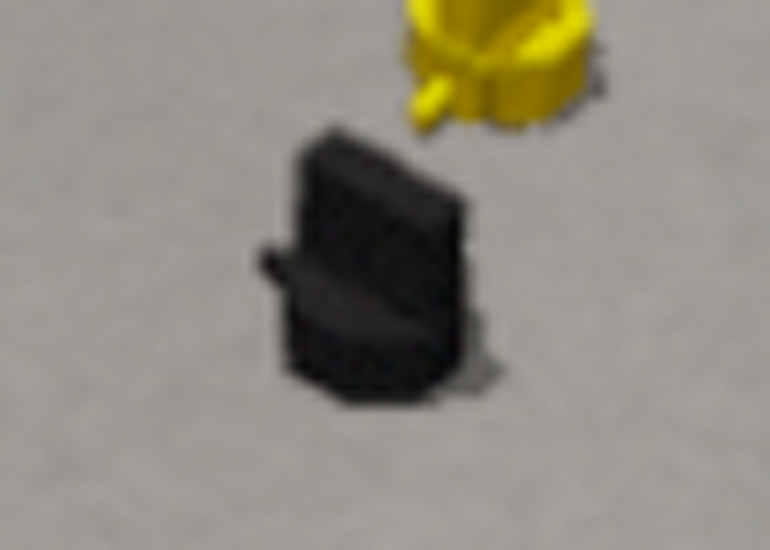

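View pics/z_winder.png

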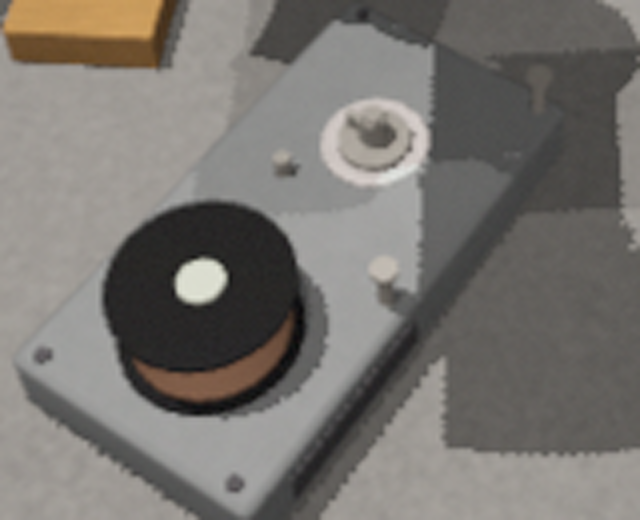

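The knob's nose is at the left end of the wing. The winder's shaft, key and stud (left of the flange) are visible but coarse, so I'll move the wrist camera over the shaft for a closer look.

```bash
python3 -m inch '0 -0.19 0.11 -0.03 0 0 0; 0 -0.35 0.22 -0.06 0 0 0; 0 -0.5 0.33 -0.1 0 0 0; 0 -0.567 0.333 -0.1 0 0 0; 0 -0.567 0.333 -0.1 0 0 0; 0 -0.567 0.333 -0.1 0 0 0; 0 -0.567 0.333 -0.1 0 0 0; 0 -0.567 0.333 -0.1 0 0 0'
python3 - <<'E'
from h import *
s,f=grab('wrist','w1.png'); print(s['t'],s['eef_pos'],np.abs(s['qd']).max())
s,f=grab('scene','s1.png'); s,f=grab('side','d1.png')
E
```

```text
t: 0.95
eef_pos: [0.5753, 0.1689, 0.2226]
ee_rot: [3.141, -0.001, -1.572]
force: [-0.8, 0.9, -0.3]
width: 0.0878
0.95 [0.57531876 0.16893691 0.22259959] 0.005236120268425461
```

View pics/w1.png

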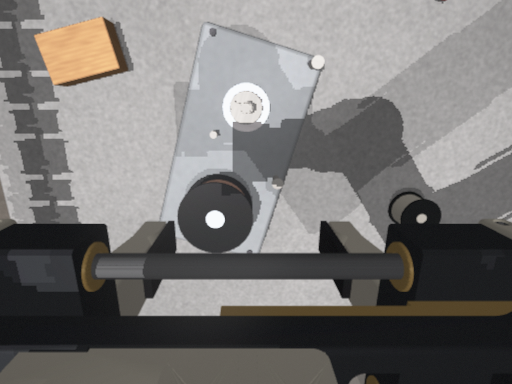

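The wrist view shows the shaft and flange at (246,107), stud at (214,134), posts at (318,62) and (277,183), and reel cap centre at (215,219). I'll cast these pixels onto planes at their known heights.

```bash
python3 - <<'E'
from h import *
d=load('w1'); I=d['img']
x0,y0,x1,y1=195,45,335,150
cv2.imwrite('pics/z1.png',cv2.resize(cv2.cvtColor(I[y0:y1,x0:x1],cv2.COLOR_RGB2BGR),None,fx=5.5,fy=5.5,interpolation=cv2.INTER_CUBIC))
print('reel',ray(d,(215,219),.094),'posts',ray(d,[(318,62),(277,183)],.079),'stud',ray(d,(214,134),.063),'shaft',ray(d,(246,107),.076))
P=cloud(d); m=(P[...,2]>.07)&(P[...,2]<.08);mm=np.zeros_like(m);mm[85:130,220:275]=m[85:130,220:275]
ys,xs=np.where(mm);print('shafttop px',xs.mean(),ys.mean(),len(xs),P[mm].mean(0))
g=cv2.cvtColor(I,cv2.COLOR_RGB2GRAY); w=(g>215).astype(np.uint8)
n,l,st,c=cv2.connectedComponentsWithStats(w)
for i in range(1,n):
    if st[i,4]>12:print(st[i].tolist(),c[i].round(1))
print(P[107,246],P[219,215])
E
```

```text
reel [[0.61419156 0.226755   0.094     ]] posts [[0.49783823 0.04923946 0.079     ]
 [0.53856731 0.18567529 0.079     ]] stud [[0.61546589 0.12794892 0.063     ]] shaft [[0.5762911  0.09621892 0.076     ]]
shafttop px 246.0 107.7516339869281 153 [0.57629848 0.09707456 0.07458758]
[312, 55, 13, 14, 131] [317.6  61.4]
[222, 82, 48, 45, 1442] [244.8 103.7]
[210, 132, 6, 7, 35] [212.7 134.6]
[206, 211, 19, 17, 254] [214.7 218.9]
[0.57628638 0.09620746 0.07742832] [0.6140475  0.22626304 0.09518099]
```

View pics/z1.png

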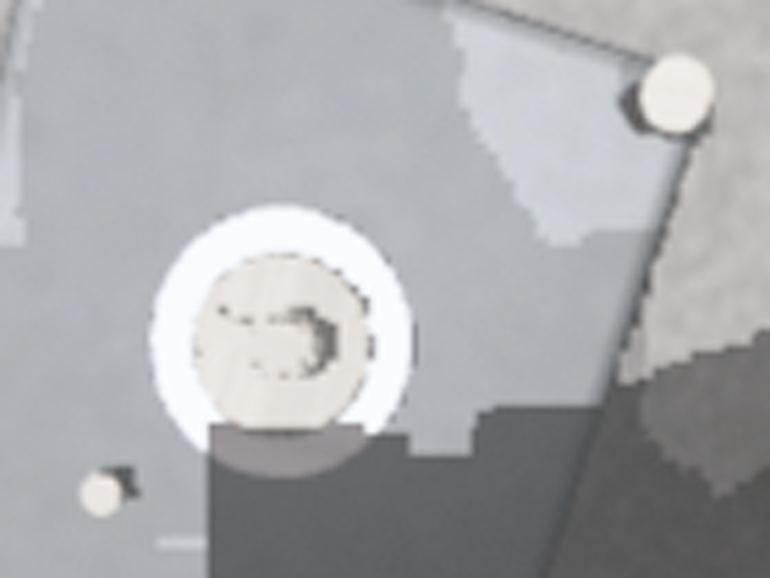

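```bash
python3 - <<'E'
from h import *
d=load('w1');P=cloud(d)
S=P[92:126,226:268,2]*1000
for r in range(92,126): print(r,' '.join('%2d'%(P[r,c,2]*1000) for c in range(226,268)))
m=np.zeros(P.shape[:2],bool);m[85:130,220:275]=1
c=np.array([.5763,.0965]);D=P[...,:2]-c;r=np.hypot(D[...,0],D[...,1])
k=m&(r>.0095)&(r<.0175)&(P[...,2]>.062)&(P[...,2]<.07)
print(k.sum(),P[k].mean(0),np.arctan2(D[k][:,1].mean(),D[k][:,0].mean()))
E
```

```text
92 50 49 50 51 52 50 50 51 50 50 51 51 51 51 54 55 57 55 54 55 54 54 56 54 56 55 54 50 52 51 49 51 51 49 50 51 51 51 52 49 49 48
93 50 51 52 51 51 51 50 51 51 51 51 50 56 55 56 56 57 54 413 56 55 55 56 55 55 56 56 56 55 51 52 50 49 50 51 50 50 50 51 50 48 49
94 50 50 51 50 51 51 52 51 50 52 51 56 56 56 56 55 55 55 55 55 54 56 56 56 55 56 56 56 55 56 52 50 50 50 51 51 51 49 50 50 49 50
95 50 51 51 51 50 49 50 50 50 51 55 56 56 55 55 56 54 54 55 55 57 56 56 55 55 54 56 55 56 56 53 57 51 51 51 51 49 50 51 52 52 49
96 50 50 49 50 51 52 51 50 51 55 56 56 54 56 55 55 55 57 55 56 54 56 56 54 56 55 55 55 56 54 55 57 52 50 51 50 49 50 48 50 52 50
97 50 51 50 51 51 50 51 49 55 56 54 55 54 55 55 55 57 55 56 56 54 56 55 57 56 55 55 55 55 56 55 55 56 51 51 51 51 50 52 49 51 50
98 52 51 50 52 50 51 51 56 54 57 57 56 57 53 55 54 55 56 54 55 55 55 54 55 55 56 56 57 56 55 56 55 55 55 50 51 50 51 51 51 50 51
99 50 51 52 52 51 50 51 55 56 54 55 55 55 56 56 55 55 55 55 55 55 56 55 56 56 55 55 54 55 56 55 56 56 57 55 51 50 51 49 51 51 49
100 50 51 51 51 50 49 54 56 55 56 54 56 54 56 56 56 54 56 56 54 55 
[... 2672 characters left out ...]
51 50 50 51 49 51 51 51 51 50 56 54 55 56 56 55 55 56 55 55 55 55 56 56 55 57 56 55 56 51 51 51 50 51 50 50 51 50 51 50 50
122 49 49 51 50 51 51 50 51 52 51 50 50 54 55 57 56 55 54 55 54 56 56 56 56 56 56 56 54 54 51 50 50 49 52 51 50 51 50 49 49 50 50
123 50 49 49 50 49 51 50 51 50 52 50 50 50 50 55 57 55 55 55 57 55 55 56 56 55 55 55 50 51 51 52 50 52 52 50 51 50 51 51 48 50 50
124 48 49 50 50 50 51 50 50 50 49 51 51 52 51 51 50 51 54 55 56 55 55 57 55 50 50 50 50 51 51 50 50 50 51 51 51 50 50 48 49 49 49
125 49 49 50 49 50 50 49 50 50 50 51 50 51 50 51 50 51 50 50 51 50 51 51 51 51 50 50 51 50 50 51 52 50 51 51 50 49 49 50 48 50 50
28 [0.58882946 0.09321487 0.06595468] -0.2564204428168887
```

```bash
python3 - <<'E'
from h import *
d=load('w1');P=cloud(d);Z=P[...,2]
W=np.zeros(Z.shape,bool);W[88:130,224:268]=1
fl=(W&(Z>.0532)&(Z<.08)).astype(np.uint8)
fl=cv2.morphologyEx(fl,cv2.MORPH_OPEN,np.ones((3,3)))
c=max(cv2.findContours(fl,0,1)[0],key=cv2.contourArea)
e=cv2.fitEllipse(c);print('flange ell',e);C=ray(d,e[0],.056)[0];print(C)
st=(W&(Z>.0745)&(Z<.08))
ys,xs=np.where(W&(Z>.0700));print('shaft all',ray(d,(xs.mean(),ys.mean()),.0745),len(xs))
ys,xs=np.where(st);print('shaft top',ray(d,(xs.mean(),ys.mean()),.076),len(xs))
k=W&(Z>.062)&(Z<.0695);ys,xs=np.where(k)
K=ray(d,np.c_[xs,ys],.066)[:,:2]
for cc in (C[:2],[.5762,.0963]):
  D=K-cc; m=np.hypot(*D.T)>.008; D=D[m]
  print(m.sum(),np.arctan2(*D.mean(0)[::-1]), np.hypot(*D.T).max(), D.mean(0))
D=K-K.mean(0);u,s,v=np.linalg.svd(D);print('pca',np.arctan2(v[0,1],v[0,0]))
# side camera knob
d=load('side0');P=cloud(d)[145:205,240:310];g=d['img'][145:205,240:310].max(-1)
m=(g<60)&(P[...,2]>.052)&(P[...,2]<.062);Q=P[m][:,:2];print(len(Q),Q.mean(0));D=Q-Q.mean(0);u,s,v=np.linalg.svd(D);print('wing',v[0],np.arctan2(v[0,1],v[0,0]),np.ptp(D@v[0]),np.ptp(D@v[1]))
E
```

```text
flange ell ((246.11341857910156, 107.64440155029297), (31.620038986206055, 32.664424896240234), 9.864934921264648)
[0.57622152 0.09713135 0.056     ]
shaft all [[0.57634216 0.09696846 0.0745    ]] 156
shaft top [[0.57608654 0.09722803 0.076     ]] 83
34 -0.3005357871069836 0.016858260463401033 [ 0.01185341 -0.00367365]
33 -0.23090916758939237 0.016745765428027703 [ 0.01201757 -0.00282536]
pca 2.8252805499387614
62 [ 0.51846514 -0.22224194]
wing [-0.91586942  0.40147628] 2.7284644822681745 0.03793326236378092 0.014838219857626242
```

Shaft axis is at (0.5762, 0.0971) and winder yaw is about -0.287. The key points at about -0.30 in world axes, so the target pointer yaw is about 0.663. The knob is at about (0.5185, -0.222) with yaw about -0.41. Next I'll move over the knob with the tool turned to match and look.

```bash
python3 -m inch '0 0.75 0.25 0 0 0 -1; 0 0.75 0.25 0 0 0 -1; 0 0.75 0.25 0 0 0 -1; 0 0.75 0.25 0 0 0 -1; 0 0.75 0.25 0 0 0 -1; 0 0.75 0.25 0 0 0 -1; 0 0.75 0.25 0 0 0 -1; 0 0.75 0.25 0 0 0 -1'; python3 -c "
from h import *
s=arm.get_state();print(s['q'])"
```

```text
t: 1.9
eef_pos: [0.5, -0.0559, 0.2232]
ee_rot: [-3.141, -0.0, -0.523]
force: [-0.3, 0.3, -0.5]
width: 0.0874
[ 2.79827904e-01  5.27529696e-02 -3.10864781e-01  1.53944944e-05
 -1.20698832e+00  7.67910669e-01]
```

```bash
python3 -m inch '0 0.097 0.475 0 0 0 -0.105; 0 0.097 0.475 0 0 0 -0.105; 0 0.097 0.475 0 0 0 -0.105; 0 0.097 0.475 0 0 0 -0.105; 0 0.097 0.475 0 0 0 -0.105; 0 0.097 0.475 0 0 0 -0.105'; python3 - <<'E'
from h import *
s,f=grab('wrist','w2.png'); print(s['t'],s['eef_pos'],s['ee_rot'])
d=load('w2');P=cloud(d);Z=P[...,2];g=d['img'].max(-1)
W=np.zeros(Z.shape,bool);W[:215]=1
near=np.hypot(P[...,0]-.5185,P[...,1]+.222)<.06
for lo,hi in((.052,.06),(.03,.06),(.018,.03),(.005,.018)):
    m=W&near&(Z>lo)&(Z<hi)
    if m.sum()<8: continue
    Q=P[m][:,:2]; 
    r=cv2.minAreaRect((Q*1000).astype(np.float32)); D=Q-Q.mean(0);v=np.linalg.svd(D)[2]
    print(lo,m.sum(),Q.mean(0).round(4),r,np.arctan2(v[0,1],v[0,0]))
I=d['img'].astype(int);y=W&(I[...,0]>120)&(I[...,2]<80)&(I[...,1]>90);print('yellow',y.sum(),P[y].min(0),P[y].max(0))
E
```

```text
t: 2.5
eef_pos: [0.4543, -0.1926, 0.2231]
ee_rot: [-3.142, 0.0, -0.416]
force: [1.1, -0.2, -0.3]
width: 0.0879
2.5 [ 0.45428536 -0.19256823  0.22310079] [-3.14151841e+00  5.19027289e-05 -4.15867251e-01]
0.052 492 [ 0.5198 -0.2262] ((519.5496215820312, -226.23387145996094), (15.83635425567627, 43.50566101074219), 66.0784912109375) 2.689428339734338
0.03 492 [ 0.5198 -0.2262] ((519.5496215820312, -226.23387145996094), (15.83635425567627, 43.50566101074219), 66.0784912109375) 2.689428339734338
0.018 590 [ 0.5198 -0.2258] ((519.3734741210938, -225.98916625976562), (47.79399108886719, 44.67803192138672), 65.9965591430664) 1.1113262604765952
0.005 46 [ 0.5476 -0.2396] ((547.3275146484375, -239.80130004882812), (5.385611057281494, 11.46849250793457), 66.3477554321289) 2.6770714954811994
yellow 254 [ 4.88766008e-01 -3.56214808e-01  2.73600861e-04] [7.47686380e-01 1.54167804e-04 5.68514972e-02]
```

View pics/w2.png

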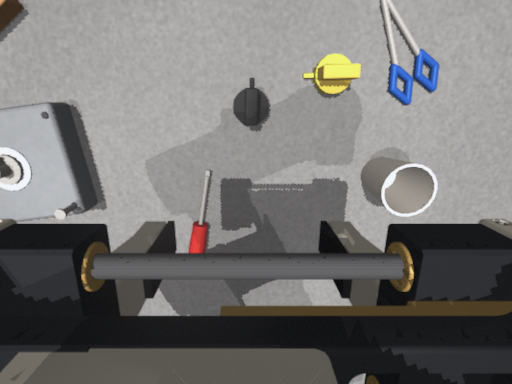

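The wrist view shows the knob's wing at (251,105) with the nose up at (252,82), along tool +x, and the yellow copy off at (335,75). The depth fit puts the knob at (0.5196, -0.2262), yaw about -0.43. I'll descend with the jaws half closed.

```bash
python3 -m inch '0.5 0.1 0.01 0.12 0 0 -0.0145; 0.5 0.2444 0.0145 0.26 0 0 -0.0145; 0.5 0.2444 0.0145 0.4 0 0 -0.0145; 0.5 0.2444 0.0145 0.45 0 0 -0.0145; 0.5 0.2444 0.0145 0.45 0 0 -0.0145; 0.5 0.2444 0.0145 0.45 0 0 -0.0145; 0.5 0.2444 0.0145 0.52 0 0 -0.0145; 0.5 0.2444 0.0145 0.58 0 0 -0.0145; 0.5 0.2444 0.0145 0.62 0 0 -0.0145; 0.5 0.2444 0.0145 0.654 0 0 -0.0145; 0.5 0.2444 0.0145 0.654 0 0 -0.0145; 0.5 0.2444 0.0145 0.654 0 0 -0.0145' 15; python3 - <<'E'
from h import *
s,f=grab('wrist','w3.png'); s,f=grab('side','d3.png')
P=f['img'][120:210,210:330];cv2.imwrite('pics/z3.png',cv2.resize(cv2.cvtColor(P,cv2.COLOR_RGB2BGR),None,fx=6,fy=6,interpolation=cv2.INTER_CUBIC))
E
```

```text
t: 3.75
eef_pos: [0.52, -0.2264, 0.0277]
ee_rot: [-3.142, -0.001, -0.398]
force: [0.1, 0.3, 0.0]
width: 0.0436
```

View pics/z3.png

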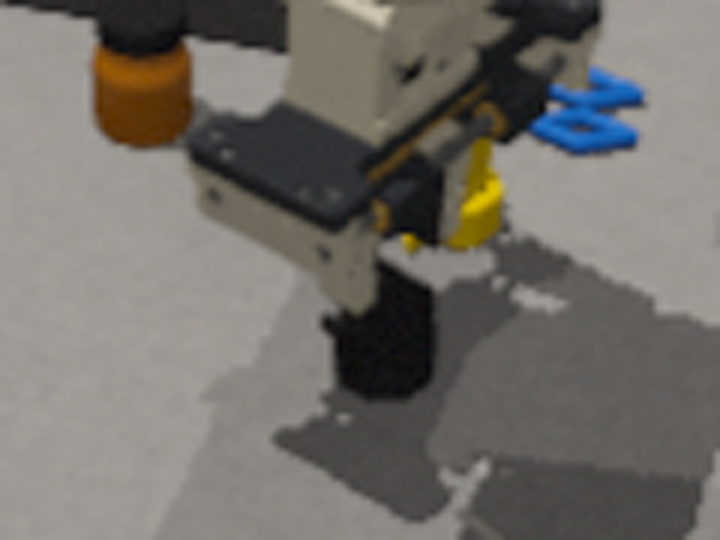

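The fingers straddle the wing without touching anything (side view, knob at (380,330) in the zoom). I'll correct yaw slightly and close.

```bash
python3 -m inch '0.5 0 0 0 0 0 0.026; 0.7 0 0 0 0 0 0.026; 1 0 0 0 0 0 0.026; 1 0 0 0 0 0 0.026; 1 0 0 0 0 0 0.026; 1 0 0 0 0 0 0.026; 1 0 0 0 0 0 0.026' 25;  python3 -m inch '1 0 0 -0.03 0 0 0; 1 0 0 -0.1 0 0 0; 1 0 0 -0.25 0 0 0; 1 0 0 -0.4 0 0 0; 1 0 0 -0.4 0 0 0; 1 0 0 -0.4 0 0 0;1 0 0 -0.4 0 0 0'
python3 - <<'E'
from h import *
s,f=grab('wrist','w4.png'); print(s['eef_pos'],s['ee_rot'],s['q'])
s,f=grab('side','d4.png')
E
```

```text
t: 4.55
eef_pos: [0.5194, -0.2263, 0.0269]
ee_rot: [3.142, 0.0, -0.426]
force: [0.6, -0.0, -0.3]
width: 0.0028
t: 5.25
eef_pos: [0.5188, -0.2261, 0.1466]
ee_rot: [-3.142, 0.001, -0.426]
force: [-0.3, 0.2, -0.8]
width: 0.0004
[ 0.51876468 -0.22613898  0.14662089] [-3.14154685e+00  8.98207134e-04 -4.25850288e-01] [-6.55886189e-02  2.16629340e-01 -2.98046741e-01 -4.12804449e-04
 -1.05694468e+00  1.21073769e+00]
```

View pics/w4.png

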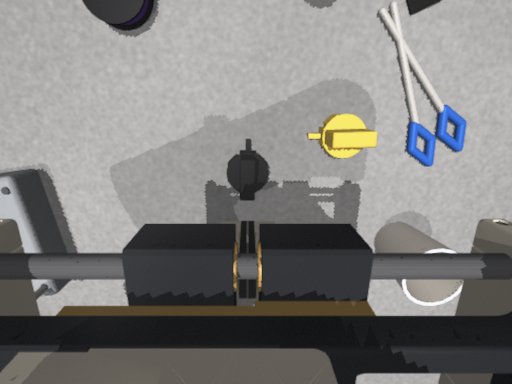

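View pics/d4.png

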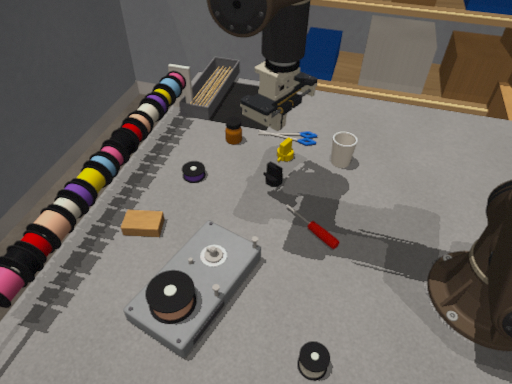

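The grasp missed: the fingers shut to 0 and the knob is still on the bench at wrist pixel (248,170). I'll compare the finger position with the knob's in the saved depth data.

```bash
python3 - <<'E'
from h import *
for n in('w4','w3','d4','side0'):
    d=load(n);P=cloud(d);Z=P[...,2]
    near=np.hypot(P[...,0]-.5195,P[...,1]+.2262)<.06
    if n[0]=='w': near[222:]=0
    for lo,hi in((.052,.06),(.018,.03)):
        m=near&(Z>lo)&(Z<hi)
        if m.sum()<8: print(n,lo,'few');continue
        Q=P[m][:,:2];r=cv2.minAreaRect((Q*1000).astype(np.float32));print(n,lo,m.sum(),Q.mean(0).round(4),np.round(r[0],1),np.round(r[1],1),round(r[2],1))
# fingers in d3: list points around near-gripper
d=load('d3');P=cloud(d)
for v in range(150,190,3): print(v,[ '%d,%d,%d'%tuple(P[v,u]*1000) for u in range(258,284,3)])
E
python3 - <<'E'
import cv2
a=cv2.imread('pics/w3.png');cv2.imwrite('pics/w3b.png',a)
E
```

```text
w4 0.052 636 [ 0.5203 -0.2263] [ 519.7 -226.1] [15.7 43.8] 65.3
w4 0.018 796 [ 0.5214 -0.2268] [ 520.4 -226.4] [47.  46.4] 66.3
w3 0.052 639 [ 0.5331 -0.2322] [ 536.3 -223.5] [34.8 15.8] 67.6
w3 0.018 1377 [ 0.5269 -0.2284] [ 527.4 -229.2] [47.6 31.6] 67.8
d4 0.052 81 [ 0.5203 -0.2245] [ 520.3 -225.6] [19.1 43.9] 67.0
d4 0.018 108 [ 0.5212 -0.215 ] [ 518.8 -216.2] [47.7 32.8] 6.6
side0 0.052 79 [ 0.5199 -0.2247] [ 520.7 -226. ] [17.4 43.7] 65.6
side0 0.018 106 [ 0.5209 -0.2152] [ 519.  -216.9] [48.1 30.9] 6.3
150 ['543,-136,172', '536,-139,171', '529,-141,170', '523,-145,169', '516,-146,170', '514,-171,152', '507,-172,152', '501,-178,149', '495,-188,143']
153 ['541,-130,168', '533,-129,170', '526,-129,172', '520,-134,169', '514,-137,168', '512,-165,147', '505,-163,150', '500,-177,141', '494,-188,134']
156 ['541,-133,156', '533,-127,163', '525,-124,167', '519,-130,164', '517,-154,145', '511,-160,142', '505,-166,139', '513,-248,73', '359,583,760']
159 ['543,-141,140', '533,-129,152', '525,-126,156', '519,-131,154', '524,-189,107', '543,-319,0', '534,-321,0', '511,-245,66', '503,-243,69
[... 664 characters left out ...]
02,-212,42', '497,-233,25']
177 ['564,-229,0', '556,-231,0', '548,-233,1', '534,-210,25', '527,-215,22', '518,-214,25', '509,-211,30', '502,-214,29', '495,-224,22']
180 ['560,-215,2', '553,-220,0', '545,-223,0', '533,-206,17', '524,-205,21', '515,-203,24', '508,-207,23', '501,-214,19', '497,-239,-2']
183 ['557,-204,1', '549,-208,0', '541,-209,1', '532,-207,5', '523,-202,12', '359,583,760', '507,-205,14', '500,-215,7', '494,-227,-1']
186 ['554,-192,2', '546,-196,0', '538,-198,0', '530,-199,2', '523,-204,0', '514,-204,2', '507,-210,-1', '499,-210,0', '491,-213,0']
189 ['551,-180,2', '543,-184,1', '535,-184,3', '528,-191,-1', '520,-192,0', '511,-191,3', '504,-194,2', '496,-198,1', '488,-201,0']
```

View pics/w3.png

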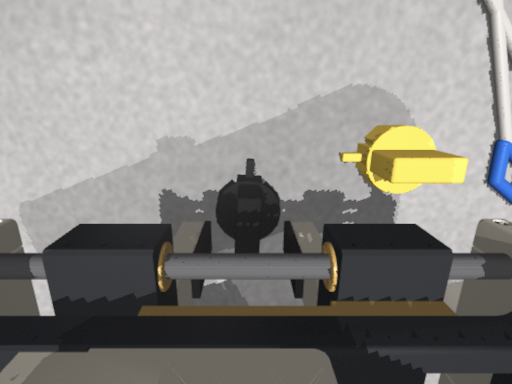

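```bash
python3 - <<'E'
from h import *
for n in('d4','s1','d1','d3','side0','scene0'):
    d=load(n);P=cloud(d); p=d['pos'] 
    if n in('d1','s1','d4','d3','side0','scene0'):
        rot=R.from_euler('xyz',d['rot']).as_matrix(); T=(P-p)@rot
        m=(abs(T[...,0])<.02)&(abs(T[...,1])<.075)&(T[...,2]<.05)&(T[...,2]>-.15)&(P[...,2]>.061)
        h,e=np.histogram(T[m][:,2],bins=np.arange(-.12,.055,.01)); print(n,p,h.tolist())
d=load('w3');P=cloud(d);p=d['pos'];rot=R.from_euler('xyz',d['rot']).as_matrix(); T=(P-p)@rot
for r in range(222,300,8): print(r,['%d,%d,%d'%tuple(T[r,c]*1000) for c in (177,185,193,200,205,208)])
E
```

```text
d4 [ 0.51857481 -0.22616342  0.14613045] [14, 3, 1, 13, 36, 48, 50, 51, 13, 0, 0, 0, 0, 0, 0, 0, 0]
s1 [0.57538399 0.16887513 0.22264486] [6, 12, 13, 20, 53, 50, 52, 48, 30, 0, 0, 0, 0, 0, 0, 0, 0]
d1 [0.57540612 0.16889234 0.22269107] [12, 22, 16, 51, 73, 114, 113, 116, 44, 0, 0, 0, 0, 0, 0, 0, 0]
d3 [ 0.52011315 -0.22643545  0.02784091] [6, 10, 9, 15, 28, 21, 27, 47, 15, 0, 0, 0, 0, 0, 0, 0, 0]
side0 [ 6.74482499e-01 -2.00643439e-05  1.92264836e-01] [14, 17, 17, 49, 99, 88, 89, 92, 34, 0, 0, 0, 0, 0, 0, 0, 0]
scene0 [ 6.74451582e-01 -2.50875289e-05  1.92223886e-01] [4, 9, 11, 20, 30, 56, 53, 52, 34, 0, 0, 0, 0, 0, 0, 0, 0]
222 ['-17,-59,27', '10,-37,-37', '10,-32,-38', '11,-27,-40', '9,-25,-36', '9,-24,-35']
230 ['-25,-59,27', '10,-34,-49', '10,-30,-49', '10,-26,-49', '9,-24,-46', '8,-22,-46']
238 ['10,-36,-59', '10,-32,-59', '9,-29,-56', '8,-25,-55', '8,-23,-55', '4,-22,-46']
246 ['10,-34,-68', '10,-30,-67', '10,-26,-67', '9,-23,-65', '5,-22,-57', '0,-22,-49']
254 ['31,-22,-111', '30,-20,-111', '31,-17,-111', '30,-15,-111', '30,-14,-111', '31,-13,-112']
262 ['31,-21,-116', '30,-19,-114', '30,-17,-114', '30,-15,-114', '30,-13,-115', '30,-12,-116']
270 ['28,-21,-116', '29,-19,-117', '28,-17,-116', '28,-15,-116', '28,-13,-117', '28,-12,-116']
278 ['25,-22,-116', '24,-20,-114', '25,-17,-116', '25,-15,-115', '25,-13,-116', '25,-12,-116']
286 ['12,-26,-102', '4,-26,-90', '-4,-25,-78', '-4,-22,-78', '-80,-38,29', '-80,-35,28']
294 ['10,-26,-103', '1,-26,-92', '-8,-25,-79', '-8,-22,-78', '-88,-38,27', '-88,-36,28']
```

Every view shows the real fingertips about 36 mm short of the reported TCP, so the fingers closed above the wing. I'll measure that offset precisely.

```bash
python3 - <<'E'
from h import *
for n in('d4','s1','d1','side0','scene0','d3'):
    d=load(n);P=cloud(d); p=d['pos'];rot=R.from_euler('xyz',d['rot']).as_matrix(); T=(P-p)@rot
    m=(abs(T[...,0])<.012)&(abs(T[...,1])<.075)&(T[...,2]<.05)&(T[...,2]>-.15)&(P[...,2]>.061)
    q=T[m]; q=q[q[:,2]>-.08]; print(n,np.sort(q[:,2])[-12:].round(4), 'x',np.percentile(q[:,0],[2,98]).round(4),'y',np.percentile(q[:,1],[1,99]).round(4))
d=load('w3');P=cloud(d);p=d['pos'];rot=R.from_euler('xyz',d['rot']).as_matrix(); T=(P-p)@rot
for r,c in((235,115),(260,115),(290,115),(310,250),(330,250),(370,250)): print(r,c,T[r,c].round(3))
E
```

```text
d4 [-0.0396 -0.0386 -0.0385 -0.0384 -0.0383 -0.0379 -0.0376 -0.0374 -0.0371
 -0.037  -0.0366 -0.0332] x [-0.0117  0.0086] y [-0.0207  0.0169]
s1 [-0.0371 -0.0367 -0.0365 -0.0359 -0.0348 -0.0345 -0.0343 -0.0325 -0.0321
 -0.0318 -0.0311 -0.0308] x [-0.008   0.0119] y [-0.065   0.0589]
d1 [-0.0362 -0.0362 -0.0361 -0.036  -0.0353 -0.0347 -0.0347 -0.0346 -0.0343
 -0.034  -0.0334 -0.0328] x [-0.0118  0.0081] y [-0.0617  0.061 ]
side0 [-0.0368 -0.0365 -0.0363 -0.0362 -0.0362 -0.0357 -0.0356 -0.0355 -0.0354
 -0.0351 -0.0351 -0.0348] x [-0.0118  0.0089] y [-0.0617  0.0625]
scene0 [-0.0353 -0.0347 -0.0347 -0.0341 -0.0337 -0.0333 -0.033  -0.0328 -0.0328
 -0.0316 -0.031  -0.0309] x [-0.0081  0.0118] y [-0.0629  0.0609]
d3 [-0.0393 -0.0384 -0.0384 -0.0383 -0.0382 -0.0378 -0.0377 -0.0374 -0.0369
 -0.0368 -0.0368 -0.0355] x [-0.0114  0.0081] y [-0.0405  0.0392]
235 115 [ 0.038 -0.041 -0.113]
260 115 [ 0.035 -0.037 -0.122]
290 115 [ 0.026 -0.038 -0.122]
310 250 [ 0.023 -0.    -0.127]
330 250 [ 0.025 -0.    -0.136]
370 250 [ 0.025 -0.    -0.147]
```

The tips sit about 35.5 mm behind the nominal TCP (an undocumented offset), so gripping 27 mm above the bench needs a reported z of about -0.009. I'll reopen and descend in two stages, watching force.

```bash
python3 -m inch '0.5 0.0035 0 0 0 0 0; 0.5 0.0035 0 0 0 0 0; 0.5 0.0035 0 0.1 0 0 0; 0.5 0.0035 0 0.2 0 0 0; 0.5 0.0035 0 0.28 0 0 0; 0.5 0.0035 0 0.34 0 0 0; 0.5 0.0035 0 0.39 0 0 0; 0.5 0.0035 0 0.42 0 0 0; 0.5 0.0035 0 0.45 0 0 0; 0.5 0.0035 0 0.48 0 0 0;  0.5 0.0035 0 0.48 0 0 0' 25; python3 -m inch '0.5 0 0 0.015 0 0 0; 0.5 0 0 0.03 0 0 0; 0.5 0 0 0.037 0 0 0; 0.5 0 0 0.037 0 0 0; 0.5 0 0 0.037 0 0 0'; python3 - <<'E'
from h import *
s,f=grab('side','d5.png')
P=f['img'][120:210,210:330];cv2.imwrite('pics/z5.png',cv2.resize(cv2.cvtColor(P,cv2.COLOR_RGB2BGR),None,fx=6,fy=6,interpolation=cv2.INTER_CUBIC))
E
```

```text
t: 6.45
eef_pos: [0.5197, -0.2266, 0.0019]
ee_rot: [3.141, 0.002, -0.426]
force: [0.7, 1.4, -0.0]
width: 0.0437
t: 6.95
eef_pos: [0.5205, -0.2268, -0.008]
ee_rot: [-3.142, -0.0, -0.426]
force: [0.2, 0.7, -1.0]
width: 0.0439
```

View pics/z5.png

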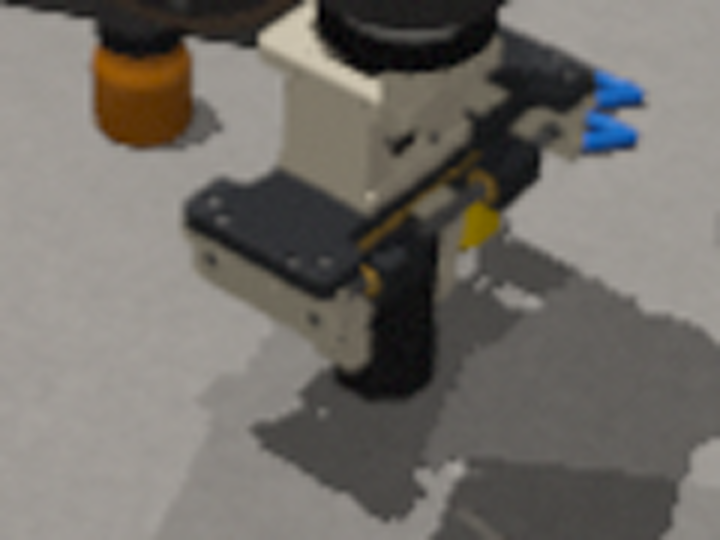

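The fingers now reach just above the skirt with no force reading. Closing, then a short lift.

```bash
python3 -m inch '0.7 0 0 0 0 0 0; 1 0 0 0 0 0 0; 1 0 0 0 0 0 0; 1 0 0 0 0 0 0; 1 0 0 0 0 0 0' 25;  python3 -m inch '1 0 0 -0.03 0 0 0; 1 0 0 -0.1 0 0 0; 1 0 0 -0.25 0 0 0; 1 0 0 -0.4 0 0 0; 1 0 0 -0.55 0 0 0; 1 0 0 -0.55 0 0 0;1 0 0 -0.55 0 0 0;1 0 0 -0.55 0 0 0'
python3 - <<'E'
from h import *
s,f=grab('wrist','w6.png'); print(s['eef_pos'],s['ee_rot'],s['q'])
s,f=grab('side','d6.png')
E
```

```text
t: 7.5
eef_pos: [0.5204, -0.2268, -0.0081]
ee_rot: [-3.142, -0.0, -0.426]
force: [-0.6, 0.1, 0.4]
width: 0.0157
t: 8.3
eef_pos: [0.5196, -0.2265, 0.1563]
ee_rot: [-3.142, 0.001, -0.426]
force: [0.2, 0.3, -0.8]
width: 0.0158
[ 0.51955644 -0.22652503  0.15626203] [-3.14156146e+00  1.24473898e-03 -4.25970282e-01] [-6.62967816e-02  2.10202892e-01 -2.82692621e-01 -5.30115166e-04
 -1.07905499e+00  1.21137338e+00]
```

View pics/d6.png

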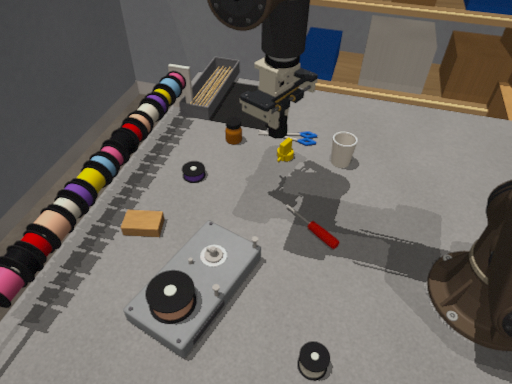

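View pics/w6.png

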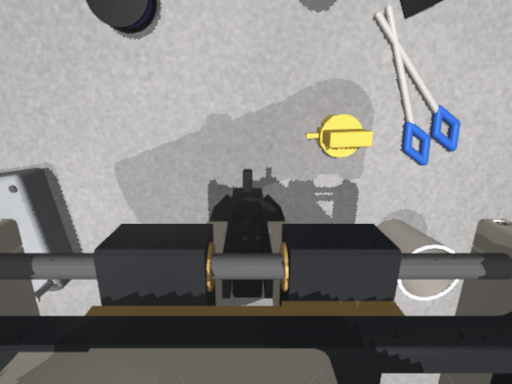

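Gripped: width 15.8 mm, knob square in the fingers with its underside about 8 mm above the reported TCP. Now carrying it towards the shaft.

```bash
python3 -m inch '1 -0.04 -0.15 0 0 0 0; 1 -0.08 -0.3 0 0 0 0; 1 -0.12 -0.45 0 0 0 0; 1 -0.16 -0.6 0 0 0 0; 1 -0.2 -0.75 0 0 0 0; 1 -0.23 -0.88 0 0 0 0; 1 -0.23 -0.88 0 0 0 0; 1 -0.23 -0.88 0 0 0 0; 1 -0.23 -0.88 0 0 0 0'; python3 - <<'E'
from h import *
s=arm.get_state();M=R.from_euler('xyz',s['ee_rot']).as_matrix();p=s['eef_pos']
print(p,s['ee_rot'],(M.T@(np.array([.5762,.0971,.105])-p)/.3).round(4))
for n in('s1','d1','side0'):
    d=load(n);P=cloud(d);near=np.hypot(P[...,0]-.5762,P[...,1]-.0971)<.03
    for lo,hi in((.0705,.08),(.0745,.08),(.0535,.08)):
        m=near&(P[...,2]>lo)&(P[...,2]<hi);ys,xs=np.where(m)
        if m.sum():print(n,lo,m.sum(),P[m].mean(0).round(4),[ (P[m].min(0)+P[m].max(0))[:2].round(4)/2])
E
```

```text
t: 9.3
eef_pos: [0.5659, 0.0416, 0.156]
ee_rot: [3.14, 0.001, -0.426]
force: [-0.1, 0.3, -1.1]
width: 0.0157
[0.56594671 0.04158003 0.15597382] [ 3.14020127e+00  1.29195456e-03 -4.25857576e-01] [-0.0451 -0.1829  0.1697]
s1 0.0705 11 [0.5782 0.0926 0.0732] [array([0.5774 , 0.09255])]
s1 0.0745 2 [0.5774 0.0964 0.0758] [array([0.57745, 0.09645])]
s1 0.0535 59 [0.5811 0.0908 0.0611] [array([0.57765, 0.0934 ])]
d1 0.0705 42 [0.5765 0.0976 0.0751] [array([0.57675, 0.09715])]
d1 0.0745 29 [0.5761 0.0963 0.0763] [array([0.5757 , 0.09635])]
d1 0.0535 249 [0.5756 0.0993 0.0606] [array([0.5772, 0.0976])]
side0 0.0705 42 [0.5761 0.0972 0.0751] [array([0.5771, 0.0973])]
side0 0.0745 28 [0.5764 0.096  0.0763] [array([0.57585, 0.09635])]
side0 0.0535 254 [0.5754 0.0999 0.0607] [array([0.5774 , 0.09905])]
```

```bash
python3 -m inch '1 -0.02 -0.09 0.05 0 0 0; 1 -0.045 -0.182 0.1 0 0 0; 1 -0.045 -0.182 0.15 0 0 0; 1 -0.045 -0.182 0.2 0 0 0; 1 -0.045 -0.182 0.22 0 0 0; 1 -0.045 -0.182 0.22 0 0 0; 1 -0.045 -0.182 0.22 0 0 0'; python3 - <<'E'
from h import *
s,f=grab('side','d7.png');s2,f2=grab('scene','s7.png')
A=f['img'][175:300,130:300];cv2.imwrite('pics/z7.png',cv2.resize(cv2.cvtColor(A,cv2.COLOR_RGB2BGR),None,fx=4.5,fy=4.5,interpolation=cv2.INTER_CUBIC))
print(s['eef_pos'],s['ee_rot'],s['force'])
d=load('d7');P=cloud(d);near=np.hypot(P[...,0]-.5762,P[...,1]-.0971)<.05
g=d['img'].max(-1)
m=near&(P[...,2]>.085)&(P[...,2]<.125)&(g<60)
print(m.sum(),P[m].min(0),P[m].max(0))
# project expected skirt bottom/shaft
E
```

```text
t: 10.0
eef_pos: [0.5772, 0.0968, 0.0914]
ee_rot: [-3.141, -0.001, -0.427]
force: [0.4, 0.2, -0.6]
width: 0.0161
[0.57720718 0.09677834 0.09144937] [-3.14137301e+00 -5.68803935e-04 -4.26540572e-01] [ 0.35156923  0.15994918 -0.58515941]
194 [0.55256753 0.07922569 0.09879354] [0.59281679 0.12205532 0.12484187]
```

View pics/z7.png

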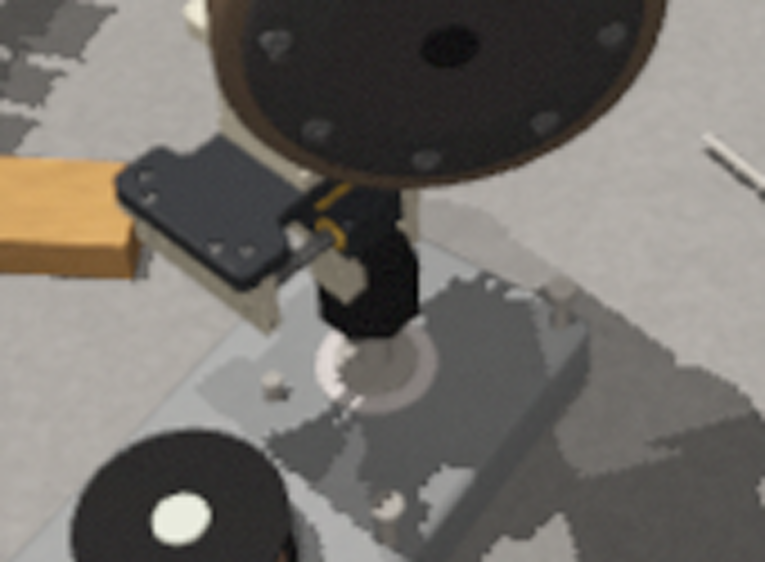

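```bash
cat >> h.py <<'E'
def proj(d,p):
    c=np.linalg.inv(cam2world(d))@np.append(p,1); return np.array([d['cx']-d['fx']*c[0]/c[2], d['cy']+d['fy']*c[1]/c[2]])
E
python3 - <<'E'
from h import *
for n,c in(('d7',None),('s7',None)):
    d=load(n);print(n,[proj(d,(.5762,.0969,z)).round(2) for z in(.056,.076,.0985,.11,.1215)])
    g=d['img'].max(-1);u,v=proj(d,(.5762,.0969,.105)).astype(int)
    for r in range(v-8,v+12): 
        row=g[r,u-20:u+20]; print(r,' '.join('%3d'%x for x in row), u-20)
E
```

```text
d7 [array([213.01, 254.23]), array([212.51, 248.49]), array([211.93, 241.82]), array([211.62, 238.31]), array([211.31, 234.73])]
231  56  40  28  41  66  78  87  83  77  78  96 107 117 113  84  47  34  32  26  26  17  23  20  20  24  23  19  18  20  18  28  79 143 159 159 160 158 154 149 143 191
232  36  33  31  49  72  73  85  74  75 101 114 116 118 124 114  93  64  75  55  24  22  21  21  20  20  20  21  25  16  16  18  50 138 158 159 159 159 160 158 155 191
233  28  29  37  56  71  69  69  85 106 115 118 116 116 122 120 115 108 111  86  41  26  19  22  18  22  19  21  22  17  16  21  25 137 159 159 160 161 159 159 160 191
234  32  38  52  62  62  63 109 133 127 119 119 115 116 117 119 117 119 118 112  84  38  23  21  20  24  22  23  19  20  19  20  20 119 152 159 159 160 160 159 158 191
235  49  54  61  59  93 143 163 156 132 120 120 119 118 116 125 122 118 118 119  93  48  19  23  22  15  16  16  16  18  21  21  18 128 157 159 159 159 160 158 159 191
236  80  59  57  95 150 172 176 172 147 125 120 120 119 117 121 121 118 117 119 101  57  20  21  21  18  21  21  21  20  22  17  20
[... 5177 characters left out ...]
  91 102 127 143 141 119 290
177  69  69  71  74  72  70  70  70  69  70  71  69  67  75  77  76  79  73  73  73  68  63  50  54  59  63  73  75  81  83  82  87  83  80  83  88 117 136 140 129 290
178  68  73  70  69  68  70  72  73  70  66  70  78  78  82  84  82  77  74  82  78  77  75  73  70  68  69  75  84  83  83  78  83  81  75  75  77 100 126 139 137 290
179  69  73  73  68  70  72  73  69  71  71  78  84  90  90  91  83  76  80  80  83  77  83  80  85  87  83  84  84  80  69  75  74  70  71  63  70  90 116 134 137 290
180  69  74  70  71  73  66  72  67  70  72  85  91  95  92  89  80  76  77  83  81  80  80  86  97 108 103  93  88  78  72  63  70  65  67  69  71  77  99 128 141 290
```

The side view shows the skirt centred within about 0.5 mm of the shaft column. I'll lower the grip to 12 N so a slip limits the pressing force, then descend in small steps.

```bash
python3 -m inch '1 -0.002 0 0.02 0 0 0; 1 -0.002 0 0.04 0 0 0; 1 -0.002 0 0.06 0 0 0; 1 -0.002 0 0.06 0 0 0; 1 -0.002 0 0.06 0 0 0' 12; python3 -c "
from h import *
s=arm.get_state();print(s['eef_pos'],s['force'],s['moment'])"
```

```text
t: 10.6
eef_pos: [0.5761, 0.0977, 0.0726]
ee_rot: [3.141, 0.0, -0.426]
force: [0.8, -0.9, -1.5]
width: 0.016
[0.57614214 0.09766699 0.07255428] [ 0.84349503 -0.87460037 -1.46608787] [-0.06853363  0.03626206 -0.01812017]
```

```bash
python3 -m inch '1 0 0 0.004 0 0 0; 1 0 0 0.008 0 0 0; 1 0 0 0.011 0 0 0; 1 0 0 0.011 0 0 0'; python3 -c "
from h import *
s=arm.get_state();print(s['eef_pos'],s['force'],s['moment'])"
```

```text
t: 11.0
eef_pos: [0.5762, 0.0977, 0.0695]
ee_rot: [3.142, 0.0, -0.426]
force: [-0.1, 0.1, -0.7]
width: 0.016
[0.57618583 0.09770036 0.06947892] [-0.08614413  0.08265466 -0.68549084] [-0.06556471  0.0704817  -0.03290465]
```

```bash
python3 -m inch '1 0 0 0.003 0 0 0; 1 0 0 0.006 0 0 0; 1 0 0 0.006 0 0 0'; python3 -m inch '1 0 0 0.003 0 0 0; 1 0 0 0.003 0 0 0'; 
```

```text
t: 11.3
eef_pos: [0.5761, 0.0977, 0.0676]
ee_rot: [3.141, 0.0, -0.426]
force: [1.1, -0.3, 0.1]
width: 0.016
t: 11.5
eef_pos: [0.5762, 0.0977, 0.0667]
ee_rot: [3.141, 0.0, -0.426]
force: [-0.1, 0.1, -1.2]
width: 0.0161
```

```bash
python3 -m inch '1 0 0 0.003 0 0 0; 1 0 0 0.006 0 0 0; 1 0 0 0.006 0 0 0'; python3 -m inch '1 0 0 0.003 0 0 0; 1 0 0 0.006 0 0 0; 1 0 0 0.006 0 0 0'; 
```

```text
t: 11.8
eef_pos: [0.5763, 0.0976, 0.065]
ee_rot: [3.142, -0.0, -0.426]
force: [0.8, -1.2, -1.5]
width: 0.0159
t: 12.1
eef_pos: [0.5767, 0.0977, 0.0642]
ee_rot: [-3.141, -0.001, -0.425]
force: [-2.5, -1.9, 7.7]
width: 0.016
```

Contact of 7.7 N at underside height of about 72 mm, with the lateral force towards -x/-y. That means the rim is on the shaft's taper, off by about 1 mm in y, so I'll back off, shift and try again.

```bash
python3 -m inch '1 0 0 -0.003 0 0 0; 1 0 0.003 -0.003 0 0 0; 1 0 0.003 0 0 0 0; 1 0 0.003 0 0 0 0';  python3 -c "
from h import *
s=arm.get_state();print(s['eef_pos'],s['force'],s['moment'])"
```

```text
t: 12.5
eef_pos: [0.5762, 0.0968, 0.0632]
ee_rot: [-3.141, -0.001, -0.426]
force: [2.5, -2.7, -0.3]
width: 0.0159
[0.57621207 0.09680511 0.06323992] [ 2.46595508 -2.68652726 -0.26430328] [-0.97331255 -0.98415413  0.02702993]
```

```bash
python3 -m inch '1 0 0 0.002 0 0 0; 1 0 0 0.004 0 0 0; 1 0 0 0.004 0 0 0; 1 0 0 0.004 0 0 0';  python3 -c "
from h import *
s=arm.get_state();print(s['eef_pos'],s['force'],s['moment'])"
```

```text
t: 12.9
eef_pos: [0.5758, 0.0966, 0.0618]
ee_rot: [3.141, 0.0, -0.426]
force: [2.7, -4.0, -0.9]
width: 0.0156
[0.5757812  0.09660202 0.06183367] [ 2.70361331 -3.98296347 -0.9333752 ] [-1.59820253 -0.87486719 -0.00734729]
```

Inside the bore now (no vertical force), with a lateral force of (2.7, -4.0) N. I'll ease towards it and continue down.

```bash
python3 -m inch '1 0.002 0.0015 0 0 0 0; 1 0.002 0.0015 0.003 0 0 0; 1 0.002 0.0015 0.006 0 0 0; 1 0.002 0.0015 0.006 0 0 0';  python3 -c "
from h import *
s=arm.get_state();print(s['eef_pos'],s['force'],s['moment'])"
```

```text
t: 13.3
eef_pos: [0.576, 0.0963, 0.06]
ee_rot: [3.141, 0.0, -0.426]
force: [0.3, -1.2, -2.2]
width: 0.0161
[0.57599615 0.09633175 0.05998981] [ 0.26323134 -1.22229651 -2.23426375] [-0.57535325 -0.17459112  0.05049003]
```

```bash
python3 -m inch '1 0 0.0005 0.003 0 0 0; 1 0 0.0005 0.006 0 0 0; 1 0 0.0005 0.006 0 0 0';  python3 -c "
from h import *
s=arm.get_state();print(s['eef_pos'],s['force'],s['moment'])"; python3 -m inch '1 0 0 0.002 0 0 0; 1 0 0 0.002 0 0 0';
```

```text
t: 13.6
eef_pos: [0.576, 0.0962, 0.0582]
ee_rot: [3.142, 0.0, -0.426]
force: [-0.1, -1.7, -0.1]
width: 0.0161
[0.57599857 0.09620869 0.05823326] [-0.07534164 -1.73949585 -0.06017189] [-0.21727597 -0.01430789 -0.00125796]
t: 13.8
eef_pos: [0.5762, 0.0962, 0.0579]
ee_rot: [-3.142, 0.0, -0.426]
force: [-1.1, 0.1, 0.7]
width: 0.0158
```

```bash
python3 -m inch '1 0 0 0.002 0 0 0; 1 0 0 0.003 0 0 0; 1 0 0 0.003 0 0 -0.03; 1 0 0 0.003 0 0 -0.06; 1 0 0 0.003 0 0 -0.08; 1 0 0 0.003 0 0 -0.08';  python3 -c "
from h import *
s=arm.get_state();print(s['eef_pos'],s['force'],s['moment'])"
```

```text
t: 14.4
eef_pos: [0.5761, 0.0961, 0.0568]
ee_rot: [3.142, 0.0, -0.342]
force: [-1.3, -0.1, -1.0]
width: 0.016
[0.57609733 0.09609531 0.05676199] [-1.30766318 -0.10558762 -1.0310308 ] [-0.11798854 -0.02017759  0.02076046]
```

```bash
python3 -m inch '1 0 0 0.003 0 0 0; 1 0 0 0.005 0 0 0; 1 0 0 0.005 0 0 0';  python3 -c "
from h import *
s=arm.get_state();print(s['eef_pos'],s['force'],s['moment'])"
```

```text
t: 14.7
eef_pos: [0.5761, 0.0961, 0.0552]
ee_rot: [3.141, 0.0, -0.342]
force: [-0.1, -0.6, -2.1]
width: 0.0158
[0.57612448 0.09607065 0.05523176] [-0.07128945 -0.58086093 -2.13183406] [-0.16293012 -0.0040282   0.05840486]
```

The underside is now below the key's top with no upward force, so the slot has likely found the key. Continuing down in steps.

```bash
python3 -m inch '1 0 0 0.004 0 0 0; 1 0 0 0.007 0 0 0; 1 0 0 0.007 0 0 0';  python3 -c "
from h import *
s=arm.get_state();print(s['eef_pos'],s['force'],s['moment'])"; python3 -m inch '1 0 0 0.004 0 0 0; 1 0 0 0.007 0 0 0; 1 0 0 0.007 0 0 0'
```

```text
t: 15.0
eef_pos: [0.5761, 0.0961, 0.0532]
ee_rot: [3.141, 0.0, -0.342]
force: [1.0, -0.7, -0.8]
width: 0.0157
[0.57612863 0.09608944 0.05317156] [ 1.01731194 -0.65183667 -0.80389571] [-0.07127619 -0.03527549 -0.01790788]
t: 15.3
eef_pos: [0.5761, 0.0961, 0.0511]
ee_rot: [3.141, 0.0, -0.342]
force: [-0.0, -0.4, -1.1]
width: 0.0158
```

```bash
python3 -m inch '1 0 0 0.004 0 0 0; 1 0 0 0.007 0 0 0; 1 0 0 0.007 0 0 0';  python3 -m inch '1 0 0 0.003 0 0 0; 1 0 0 0.003 0 0 0'; python3 - <<'E'
from h import *
s,f=grab('side','d8.png')
A=f['img'][175:300,130:300];cv2.imwrite('pics/z8.png',cv2.resize(cv2.cvtColor(A,cv2.COLOR_RGB2BGR),None,fx=4.5,fy=4.5,interpolation=cv2.INTER_CUBIC))
E
```

```text
t: 15.6
eef_pos: [0.5762, 0.0961, 0.049]
ee_rot: [3.142, 0.0, -0.342]
force: [-0.1, 0.5, -1.1]
width: 0.0162
t: 15.8
eef_pos: [0.5761, 0.0961, 0.0481]
ee_rot: [3.141, 0.0, -0.342]
force: [-0.2, -0.2, -0.0]
width: 0.0159
```

View pics/z8.png

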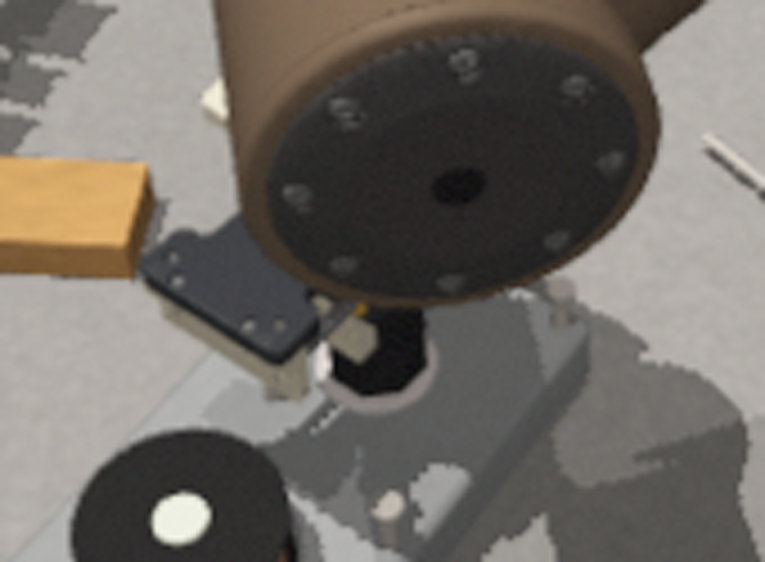

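The side view shows the knob down on the flange (zoom (375,370)). I'll press slightly to confirm bottoming, then firm up the grip for turning.

```bash
python3 -m inch '1 0 0 0.003 0 0 0; 1 0 0 0.004 0 0 0; 1 0 0 0.004 0 0 0'; python3 -c "
from h import *
s=arm.get_state();print(s['eef_pos'],s['force'],s['moment'])"; python3 -m inch '1 0 0 0 0 0 0;1 0 0 0 0 0 0;1 0 0 0 0 0 0' 50
```

```text
t: 16.15
eef_pos: [0.5763, 0.0961, 0.0478]
ee_rot: [-3.141, -0.0, -0.342]
force: [-1.6, 0.2, 5.8]
width: 0.016
[0.5762995  0.09610433 0.0478324 ] [-1.64045406  0.21920337  5.84820093] [-0.10400376  1.00363405 -0.0131634 ]
t: 16.45
eef_pos: [0.5763, 0.0961, 0.0478]
ee_rot: [-3.141, -0.0, -0.342]
force: [-2.4, 0.6, 5.8]
width: 0.0156
```

Bottomed out at underside height 56 mm with 5.8 N, so it is fully home. Now turning the first half with the pressure eased.

```bash
python3 -m inch '1 0 0 -0.001 0 0 -0.03; 1 0 0 -0.001 0 0 -0.06; 1 0 0 -0.001 0 0 -0.1; 1 0 0 -0.001 0 0 -0.15; 1 0 0 -0.001 0 0 -0.2; 1 0 0 -0.001 0 0 -0.25; 1 0 0 -0.001 0 0 -0.25'; python3 -c "
from h import *
s=arm.get_state();print(s['eef_pos'],s['force'],s['moment'],s['q'])"
```

```text
t: 17.15
eef_pos: [0.5762, 0.0954, 0.0478]
ee_rot: [3.141, -0.0, -0.08]
force: [-0.6, -3.7, 4.7]
width: 0.0158
[0.57622231 0.09538418 0.04783267] [-0.5565215  -3.69429264  4.72083606] [-1.75310836  0.3165723  -0.09189216] [ 4.99185168e-01  3.44594429e-01 -3.76003909e-01  9.66565271e-04
 -8.50531216e-01  9.91464337e-01]
```

```bash
python3 -m inch '1 0 0.001 0 0 0 -0.05; 1 0 0.001 0 0 0 -0.1; 1 0 0.001 0 0 0 -0.15; 1 0 0.001 0 0 0 -0.2; 1 0 0.001 0 0 0 -0.25; 1 0 0.001 0 0 0 -0.3; 1 0 0.001 0 0 0 -0.35; 1 0 0.001 0 0 0 -0.35'; python3 - <<'E'
from h import *
s=arm.get_state();print(s['eef_pos'],s['ee_rot'],s['force'],s['moment'])
s,f=grab('wrist','w9.png');s,f=grab('side','d9.png')
A=f['img'][175:300,130:300];cv2.imwrite('pics/z9.png',cv2.resize(cv2.cvtColor(A,cv2.COLOR_RGB2BGR),None,fx=4.5,fy=4.5,interpolation=cv2.INTER_CUBIC))
E
```

```text
t: 17.95
eef_pos: [0.5765, 0.0952, 0.0478]
ee_rot: [3.141, -0.0, 0.286]
force: [0.2, -5.2, 6.2]
width: 0.0157
[0.57645916 0.0952493  0.04781858] [ 3.14085985e+00 -2.69892527e-04  2.85783556e-01] [ 0.19564331 -5.23286988  6.15275867] [-2.12953239 -0.12840077 -0.12292397]
```

View pics/z9.png

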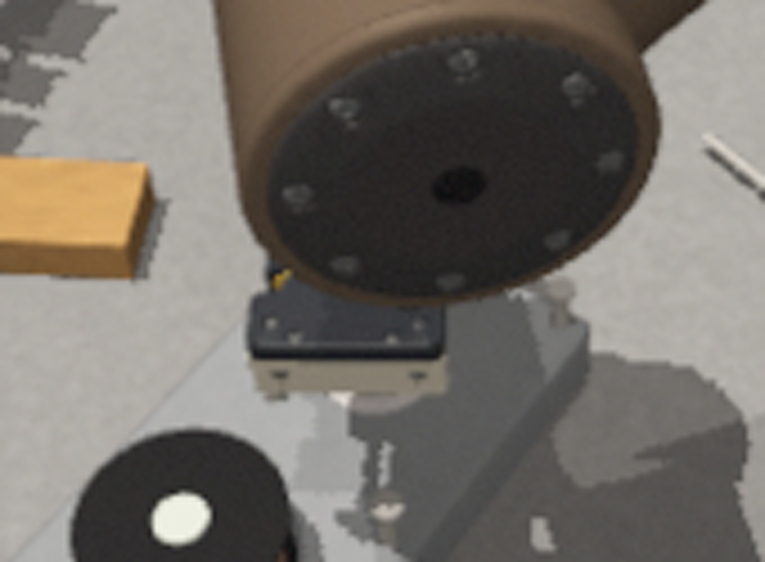

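View pics/w9.png

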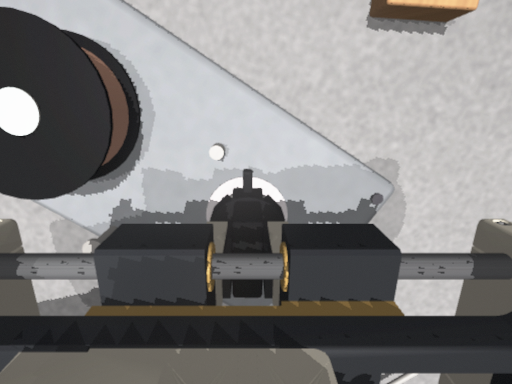

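The wrist view shows the nose at (248,175) following, with the stud at (217,152) still to the counterclockwise side. Turning the remaining 0.38 rad.

```bash
python3 -m inch '1 0 0.001 -0.001 0 0 -0.05; 1 0 0.001 -0.001 0 0 -0.1; 1 0 0.001 -0.001 0 0 -0.15; 1 0 0.001 -0.001 0 0 -0.2; 1 0 0.001 -0.001 0 0 -0.25; 1 0 0.001 -0.001 0 0 -0.3; 1 0 0.001 -0.001 0 0 -0.35; 1 0 0.001 -0.001 0 0 -0.365; 1 0 0.001 -0.001 0 0 -0.365;1 0 0.001 -0.001 0 0 -0.365'; python3 - <<'E'
from h import *
s=arm.get_state();print(s['eef_pos'],s['ee_rot'],s['force'],s['moment'])
s,f=grab('wrist','w10.png')
d=load('w10');P=cloud(d)
g=d['img'].max(-1)
# stud
n=cv2.connectedComponentsWithStats((d['img'].min(-1)>215).astype(np.uint8))
for i in range(1,n[0]):
    if n[2][i,4]>15: print(n[2][i].tolist(),n[3][i].round(1),ray(d,n[3][i],.063).round(4))
E
```

```text
t: 19.05
eef_pos: [0.5768, 0.0952, 0.0479]
ee_rot: [3.141, -0.0, 0.666]
force: [2.5, -5.9, 2.3]
width: 0.0156
[0.57679925 0.09516005 0.04789325] [ 3.14077535e+00 -4.08968755e-04  6.65954806e-01] [ 2.47040426 -5.8959786   2.34471879] [-2.23605162 -0.81569561 -0.17918928]
[48, 0, 51, 55, 2226] [72.9 26.7] [[0.6097 0.2448 0.063 ]]
[239, 140, 15, 14, 167] [246.2 146.6] [[0.6168 0.1284 0.063 ]]
[330, 171, 7, 5, 20] [333.2 172.4] [[0.6381 0.0746 0.063 ]]
[212, 177, 30, 28, 331] [226.2 188.3] [[0.5876 0.1219 0.063 ]]
[253, 177, 30, 22, 314] [266.2 187.4] [[0.6041 0.1019 0.063 ]]
[92, 193, 7, 6, 20] [ 95.8 196. ] [[0.5309 0.1856 0.063 ]]
```

View pics/w10.png

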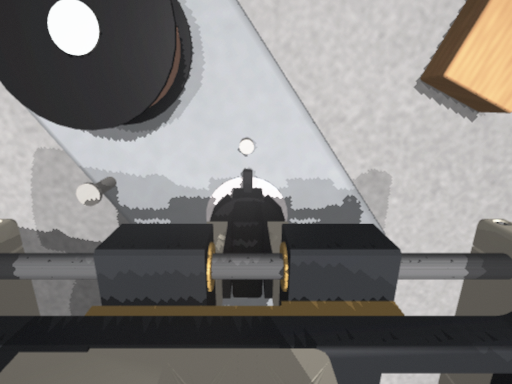

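The nose at (248,175) now points straight at the stud (246,147). I'll relax the side force and open the fingers.

```bash
python3 -m inch '1 -0.001 0.002 0 0 0 0; 1 -0.001 0.002 0 0 0 0; 0.7 -0.001 0.002 0 0 0 0; 0.6 -0.001 0.002 0 0 0 0; 0.55 -0.001 0.002 0 0 0 0; 0.55 -0.001 0.002 0 0 0 0; 0.55 -0.001 0.002 0 0 0 0' 10; python3 -c "
from h import *
s=arm.get_state();print(s['eef_pos'],s['force'],s['moment'])"
```

```text
t: 19.8
eef_pos: [0.5763, 0.095, 0.0476]
ee_rot: [-3.141, 0.0, 0.669]
force: [0.3, -0.1, 0.3]
width: 0.0392
[0.57629747 0.09497328 0.04756662] [ 0.309949   -0.10907689  0.28503275] [-0.12053098  0.00587281  0.00106169]
```

```bash
python3 -m inch '0.55 0 0 -0.05 0 0 0; 0.55 0 0 -0.15 0 0 0; 0.55 0 0 -0.3 0 0 0; 0.55 0 0 -0.45 0 0 0; 0.55 -0.1 0 -0.5 0 0 0; 0.55 -0.2 0 -0.5 0 0 0; 0.55 -0.2 0 -0.5 0 0 0; 0.55 -0.2 0 -0.5 0 0 0; 0.55 -0.2 0 -0.5 0 0 0'; python3 - <<'E'
from h import *
s,f=grab('wrist','w11.png');s2,f2=grab('side','d11.png');print(s['t'],s['eef_pos'],s['force'])
d=load('w11');P=cloud(d);Z=P[...,2];C=np.array([.5761,.0967])
near=np.hypot(P[...,0]-C[0],P[...,1]-C[1])<.06;near[215:]=0;g=d['img'].max(-1)
for lo,hi in((.105,.12),(.072,.085),(.057,.071)):
    m=near&(Z>lo)&(Z<hi)&(g<90)
    if m.sum()<5: print(lo,'few');continue
    Q=P[m];r=cv2.minAreaRect((Q[:,:2]*1000).astype(np.float32));D=Q[:,:2]-Q[:,:2].mean(0);v=np.linalg.svd(D)[2][0]
    print(lo,m.sum(),Q.mean(0).round(4),np.round(r[0],1),np.round(r[1],1),r[2],np.arctan2(v[1],v[0]))
    if lo<.06:
        f=m&(np.hypot(P[...,0]-C[0],P[...,1]-C[1])>.026);q=P[f];print('nose',f.sum(),q.mean(0), 'angle',np.arctan2(*(q.mean(0)[:2]-C)[::-1]),np.hypot(*(q[:,:2]-C).T).max())
I=cv2.cvtColor(f2['img'][175:300,130:300],cv2.COLOR_RGB2BGR);cv2.imwrite('pics/z11.png',cv2.resize(I,None,fx=4.5,fy=4.5,interpolation=cv2.INTER_CUBIC))
E
```

```text
t: 20.7
eef_pos: [0.5297, 0.0579, 0.1975]
ee_rot: [3.142, 0.0, 0.669]
force: [-0.8, 0.4, -1.0]
width: 0.0396
20.7 [0.52966945 0.05792529 0.19750987] [-0.84922487  0.41039244 -1.0175408 ]
0.105 769 [0.5771 0.0961 0.1116] [576.7  95.8] [43.2 16. ] 36.10203552246094 -2.5205031242843914
0.072 803 [0.5764 0.097  0.0788] [576.9  96.6] [45.2 45.4] 41.51530456542969 -0.9332917986386958
0.057 54 [0.6008 0.1142 0.0667] [600.8 113.8] [11.2  4.3] 38.303314208984375 -2.5275114571263297
nose 46 [0.60157736 0.11470625 0.06668659] angle 0.6152450256785166 0.035691956229335506
```

View pics/z11.png

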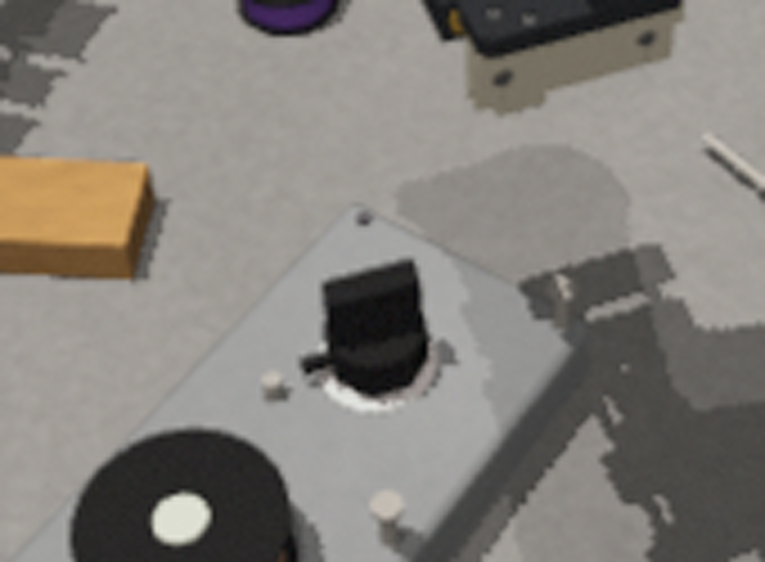

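View pics/w11.png

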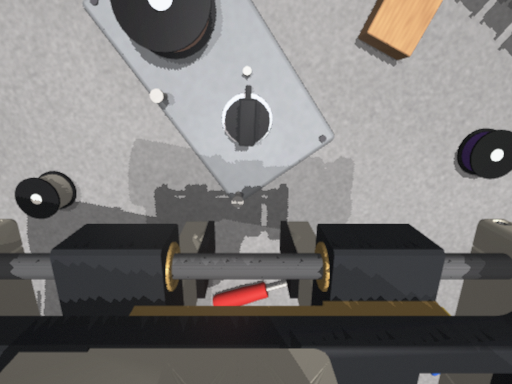

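The knob's top is at 111.6 mm (112 expected when seated), its axis is within about 1 mm of the shaft's, and the nose at (248,92) lines up with the stud at (247,71). Estimated pointer yaw is 0.62–0.63 rad against 0.665, about 1.7 mm at the tip. The gripper is clear, so I'm handing in.

```bash
python3 -c "
from station import arm
print(arm.job_done())"
```

```text
the job is handed in; nothing more can be done
None
```

The knob is fitted fully home on the keyed shaft, turned to point at the stud and released. I handed the job in at about 21 s of the 72 s allowed; the interface gives no verdict.

**What went wrong on the way:**
- **First grasp missed.** The real fingertips sit about 36 mm behind the reported TCP, so the fingers closed above the wing. I measured that offset from the depth images, regripped, and the second grasp held.
- **Fitting.** The rim first caught on the shaft's taper at 7.7 N, so I backed off and shifted about 1 mm. The slot then found the key with a gentle turn, and the highest force I read before it dropped home was that 7.7 N. It bottomed out with 5.8 N on the flange.

**Last checks after release:**
- **Seating:** the knob's top measured 111.6 mm against 112 mm expected when seated.
- **Axis:** it is within about 1 mm of the shaft's axis.
- **Pointer:** the final picture shows the nose in line with the stud, but the depth fit disagrees slightly. It gave 0.62–0.63 rad against 0.665 wanted, about 1.7 mm at the tip, within the 5 mm limit.
- **Gripper:** it was clear of everything at hand-in.
- **Bystanders:** I did not measure their positions again at the end. Those in the final pictures look undisturbed.

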